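# Raise the ratchet stand four clicks under a bottle

## Task

Stand the small round buffer bottle in the middle of the ratchet stand's platform, and raise the platform, which has a lifting handle, exactly four clicks of the pawl up from fully down, so that it rests on the fourth notch. Leave the bottle standing upright, let go of everything, and leave the other things on the table where they are.

Things in the scene. Friction and masses are not known exactly. Their poses are not given: they have to be found in the camera images.
- jack: Ratchet stand, fixed: base plate 130 x 130 x 10 mm, grey frame 60 x 76 x 141 mm, a square column with a round platform. Origin on the table under the column's axis; x from the handle's side to the back, z up. A spring pawl at the -y side clicks in under each of 5 teeth, 15 mm apart, of a rack in the frame that rises with the column. Let go, the last tooth passed sinks on to the pawl.
- column (a joint): Height of the column above fully down, m, 0 to 0.125; starts at 0. Lifting it takes about 5 N (weight, friction). The rack is bolted on at an unknown height: the first click comes after 18 to 65 mm. Before each click the lifting force grows by 7 to 12 N over some 8 mm, then falls back within 3 mm as the pawl rounds the tooth's tip and snaps in under it. About 5 mm of free travel follow.
- platform (a point): Centre of the upper face (rubber pad) of the round platform, 90 mm in diameter; 157 mm above the table when fully down. It goes up and down with the column.
- handle (a point): Centre of the lifting handle's grip: upright aluminium plate 34 mm long (stand's x), 14 mm thick (stand's y, the direction to pinch), its top 18 mm above this point, its underside 28 mm below. 110 mm from the platform's centre towards the stand's -x, at the end of a level arm 14 mm wide; rises with the platform. 172 mm above the table when fully down.
- release (a point): Centre of the upper face of the pawl's release tab, 26 x 26 mm, 105 mm from the column's axis on the stand's -y side, 96 mm above the table. Held down by 15 mm (some 5 to 9 N) it lets the column drop to the bottom; needed only if a click too many was made.
- bottle_mid (a point): Small round white buffer bottle with a screw cap, 49 mm body diameter, 100 mm high (body 70 mm high, then the shoulder and cap), about 0.12 kg; the point is on its axis 50 mm above its foot; z up along the bottle.
- tall_beaker: Tall empty glass beaker, 72 mm wide, 135 mm high; origin at the centre of its foot. Bystander.
- tape: Roll of tape lying flat, 96 mm wide, 25 mm high; origin at the centre of its underside. Bystander.
- wide_beaker: Wide plastic beaker, 72 mm wide, 85 mm high, origin at the centre of its foot; behind the stand. Bystander.
- tips: Blue pipette tip box, 84 x 120 x 73 mm, at the right of the table; origin at the centre of its underside. Bystander.
- pipettor: White pipette controller lying flat near the front edge, 195 mm long, 34 mm wide, 43 mm high; origin at the centre of its underside. Bystander.
Mind the look-alikes: they are no part of the job. Leave any green look-alike of the part that bears bottle_mid alone.

How it is judged (in metres and radians):
At the end, for the whole second after the job is handed in: The fourth tooth of the rack rests with its weight on the pawl; the bottle stands upright (within 0.1 rad) and at rest on the platform, its axis within 20 mm of the platform's centre (contact force between tooth4 and nose above 0.8 N and horizontal distance between bottle_mid and platform below 0.02 m and z of bottle_mid in the frame of platform between 0.044 and 0.056 m and angle between bottle_mid's own z axis and vertical below 0.1 rad and linear speed of bottle below 0.02 m/s); the robot touches nothing.
It fails at once if the bottle is tipped over (angle between bottle_mid's own z axis and vertical above 0.7 rad).
It fails at once if another thing on the table is moved more than 30 mm (distance of any of tall_beaker, tape, wide_beaker, tips, pipettor from where it was at the start of the episode above 0.03 m).
It also fails if it takes over 72 s, if anything falls off the work surface, if the arm or the gripper's body presses on something with over 40 N, if the wrist force passes 120 N, or if a joint passes its speed limit or range.

## Robot

A 6-joint arm with a two-finger parallel gripper is mounted at the origin on a cart in front of the work surface, level with it; the furniture and walls round the work are solid. World frame = base frame: x ahead of the robot, y to its left, z up, the work surface at z = 0. Lengths are in mm, angles in rad, forces in N, time in s.
With the tool pointing down it reaches from about 350 to 775 mm from the base axis. Payload 7.3 kg.
Tool frame: the origin (TCP) lies between the finger pads; the fingertips stand 14 mm ahead of it and the grasp point (between the pads) lies 5 mm behind it; y points along the fingers, z is the direction in which the jaws open and shut, and the axes are right-handed (so a half turn about y gives the same grasp; the last joint's range is limited). The gripper opens to 92 mm and grips with 3 to 60 N. Pads are 19 mm wide; open, the fingers measure 130 mm over their backs; the gripper's body (75 mm by 190 mm) begins 47 mm behind the grasp point.
Start: joints at [1.032, 0.342, 1.524, -0, 1.275, -0.146], TCP at [200.945, 485.041, 240.741] pointing down, gripper open.
Joint ranges: [-2.53, 2.53], [-0.77, 2.02], [0.04, 2.7], [-1, 4.14], [0.28, 2.66], [-3.11, 3.11]. Speed limits (rad/s): [2.57, 2.57, 3.14, 3.14, 3.14, 3.14].

## Interface

Orientations are given as [roll, pitch, yaw] about the fixed x, y, z axes, in that order (R = Rz(yaw) Ry(pitch) Rx(roll)).
In Python, from plant import bot, vision, order gives the robot as it stands.
- The arm moves only by the tool apply_moves, never from a script. Its argument "rows" is a list of rows, each a list of 3 entries, a list of its own where there are three numbers: the shift along the tool's x, y, z in cm, then the turn about the tool's y in rad, then the finger opening in cm, from 0 to 9.18. A call has 1 to 5 rows; each row is the pose to reach, as a shift and turn from the pose measured when the call began, along the tool's axes at that moment; what a row does not reach only later rows make up. A row lasts 1/8 s, in which the tool goes at most 62.5 mm and 10.7 degrees, less where a joint would pass 70% of its speed; a pose out of reach is approached as far as the arm can. A call with a gripper value outside its range is refused whole. The fingers move at their own pace and stop on an object; the grip force is fixed at half the most. Time passes only in rows, so rows that repeat a pose let the fingers close. It gives the time, the measured TCP pose, the force and the opening at its end, in the units of the state.
- bot.get_obs(): the state, without advancing time (a new reading comes with each control period).
- vision.capture(name): name is "scene" or "side" or "wrist"; returns the picture (480x640x3 uint8, red, green, blue); there is no depth.
- vision.camera_info(name): a dict with "mtx" (3x3 intrinsics, pixels), "rvec" (rotation vector, rad) and "tvec" (3), from world to camera coordinates, as OpenCV has them. Camera axes: x right, y down, z forward; pixel columns grow to the right and rows downward; lengths in mm; the calibration is good to about 2 mm. A picture is of the moment at which its call begins: read the wrist's pose just before it. camera_info takes no time and is no camera call; for the wrist camera it gives the pose at the moment of the call.
- order.close_job(): hands the job in, once; it reports no verdict.
The state is a dict: "time": time; "joint_positions": joint angles; "dq": joint speeds; "tau": joint torques, N m; "tool_pos": TCP position; "tcp_rot": TCP orientation; "contact_force": force on the tool from outside, world axes, zero at the start; "moment": the same for the moment, N m; "grip_width": finger opening in mm.
Only numpy, scipy, OpenCV 4.12 (cv2) and the standard library are available. Lean on these libraries where they do the work, as an engineer would, in place of code of your own. Each camera call takes 0.05 s, during which the arm holds its last target.

## Working session

There is one attempt and no reset: what is moved stays moved. The work goes in short steps, Python scripts to look and compute and a tool call to move; the robot and the scene stay as the last step left them, time stands still between calls to the robot, and variables do not carry over. Pictures are saved under pics/ and viewed, and the job is handed in when it is done.

Besides the shell and the picture viewer there is one more tool, called after ">>>" as name(argument=value, ...) on one line, values as JSON. apply_moves: Moves the arm, as the interface text tells. Its arguments: {"type":"object","properties":{"rows":{"type":"array","items":{"type":"array"}}},"required":["rows"]}

```bash
ls; mkdir -p pics; python3 - <<'E'
from plant import bot, vision, order
import cv2
print(bot.get_obs())
for n in ("scene","side","wrist"):
    i=vision.capture(n); cv2.imwrite(f"pics/{n}0.png",i[:,:,::-1]); print(n,vision.camera_info(n))
E
```

```text
pics
{'time': 0.0, 'joint_positions': array([ 1.03195877e+00,  3.42716490e-01,  1.52499906e+00,  5.13844926e-06,
        1.27543741e+00, -1.45997523e-01]), 'dq': array([-0.0005891 , -0.00043642,  0.00057152,  0.00091233, -0.00094495,
        0.00018863]), 'tau': array([ 4.27217556e-04, -4.31250143e+01, -2.44222766e+01,  7.18495063e-02,
        5.58418385e-02, -1.23923642e-04]), 'tool_pos': array([200.7519681 , 484.68008997, 240.05446754]), 'tcp_rot': array([-1.57233931e+00,  2.31853001e-04, -3.92841709e-01]), 'contact_force': array([-0.05793269, -0.02135968,  0.1296497 ]), 'moment': array([-0.03514047, -0.03128861,  0.01423772]), 'grip_width': 91.40387030981518}
scene {'mtx': array([[487.07364845,   0.        , 320.98031753],
       [  0.        , 487.07364845, 244.88560306],
       [  0.        ,   0.        ,   1.        ]]), 'rvec': array([ 2.24291958, -0.66931514,  0.29715201]), 'tvec': array([-481.26088151,  296.63110355, 1263.64260381])}
side {'mtx': array([[573.85488357,   0.        , 313.77706842],
       [  0.        , 573.85488357, 241.74718193],
       [  0.        ,   0.        ,   1.        ]]), 'rvec': array([ 1.14533754,  2.57565764, -0.77042916]), 'tvec': array([ 410.20405888, -280.14442521, 1808.38225582])}
wrist {'mtx': array([[335.42429636,   0.        , 326.48778538],
       [  0.        , 335.42429636, 236.68422404],
       [  0.        ,   0.        ,   1.        ]]), 'rvec': array([-2.4096343 , -1.60907029, -0.22914959]), 'tvec': array([-525.3799524 ,  -35.50952886,  391.16823805])}
```

View pics/scene0.png

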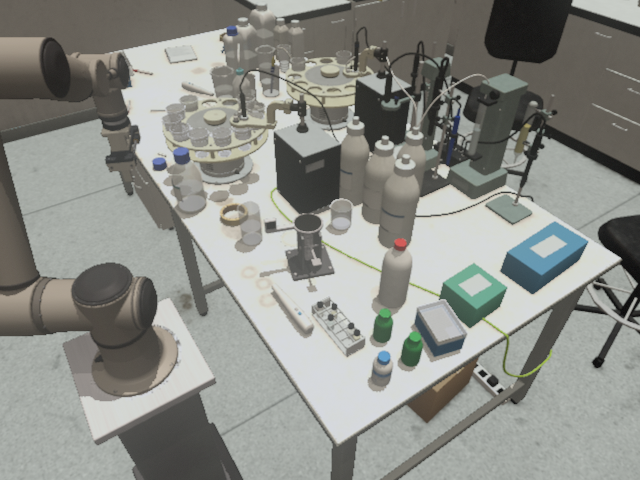

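View pics/side0.png

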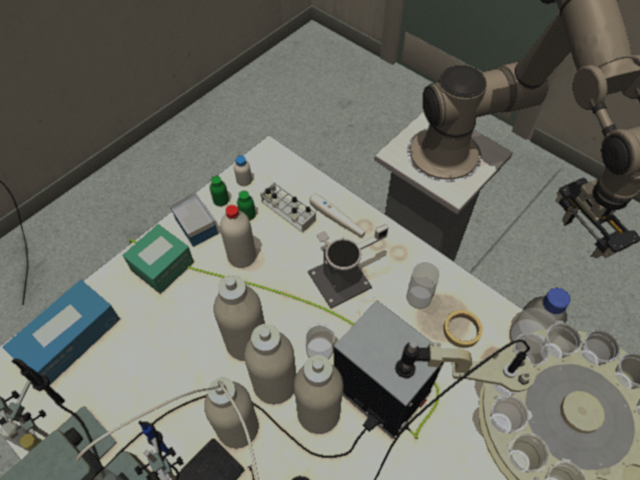

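View pics/wrist0.png

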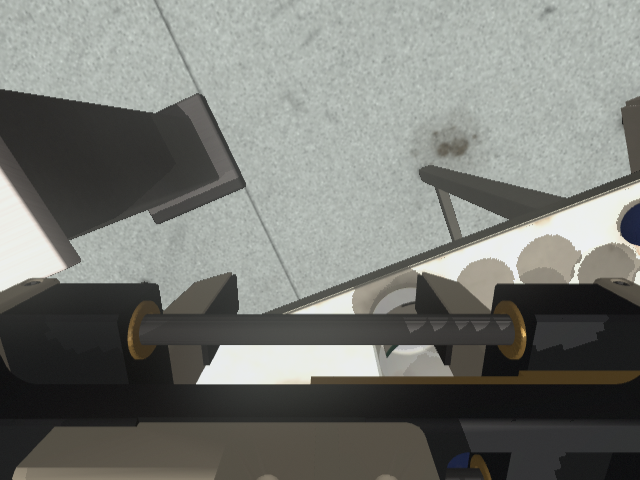

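```bash
python3 - <<'E'
import cv2
a=cv2.imread("pics/scene0.png");b=cv2.imread("pics/side0.png")
f=lambda i,x,y,w,h,s:cv2.resize(i[y:y+h,x:x+w],None,fx=s,fy=s,interpolation=cv2.INTER_CUBIC)
cv2.imwrite("pics/c1.png",f(a,240,195,130,100,6))
cv2.imwrite("pics/c2.png",f(b,290,210,130,100,6))
import numpy as np
cv2.imwrite("pics/c3.png",np.hstack([f(a,340,300,90,100,4),f(b,200,140,90,100,4)]))
E
```

```text
(no output)
```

View pics/c1.png

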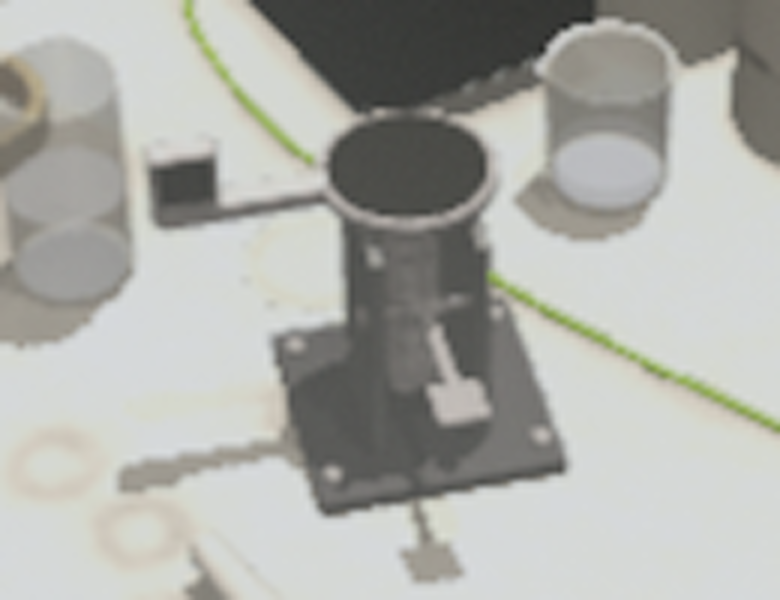

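View pics/c2.png

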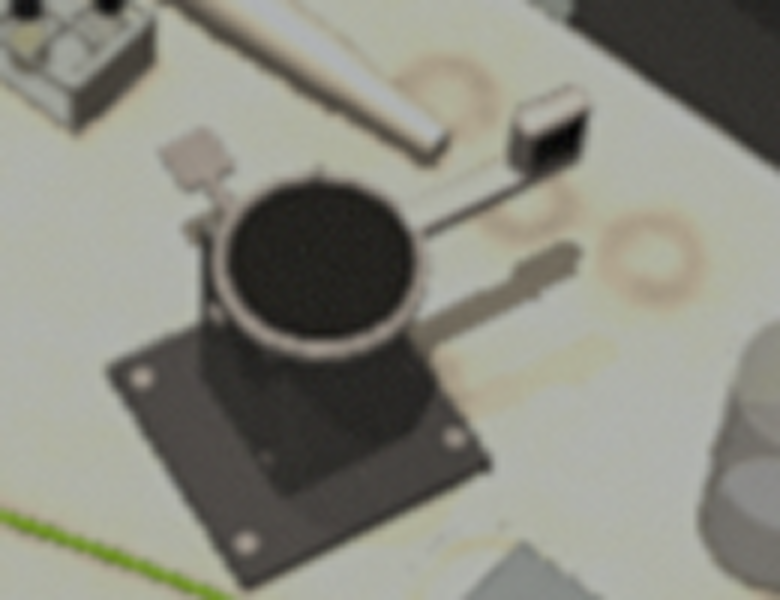

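View pics/c3.png

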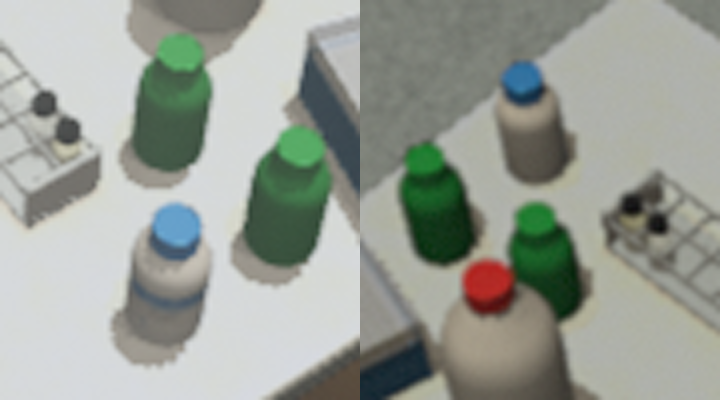

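```bash
cat > h.py <<'E'
import numpy as np, cv2
from plant import bot, vision, order
def cam(n):
    i=vision.camera_info(n); R=cv2.Rodrigues(np.array(i['rvec']))[0]; return np.array(i['mtx']),R,np.array(i['tvec']).ravel()
def ray(n,p,c=None):
    K,R,t=c or cam(n); d=R.T@np.linalg.solve(K,[p[0],p[1],1.]); return -R.T@t,d/np.linalg.norm(d)
def plane(n,p,z,c=None):
    o,d=ray(n,p,c); return o+d*(z-o[2])/d[2]
def tri(n1,p1,n2,p2):
    o1,d1=ray(n1,p1);o2,d2=ray(n2,p2)
    s=np.linalg.lstsq(np.stack([d1,-d2],1),o2-o1,rcond=None)[0]
    a,b=o1+s[0]*d1,o2+s[1]*d2; return (a+b)/2,np.linalg.norm(a-b)
def proj(n,P):
    K,R,t=cam(n); q=K@(R@np.array(P,float)+t); return q[:2]/q[2]
def blob(m,x0,y0,x1,y1):
    k=np.zeros_like(m); k[y0:y1,x0:x1]=m[y0:y1,x0:x1]
    c=max(cv2.findContours(k,cv2.RETR_EXTERNAL,cv2.CHAIN_APPROX_NONE)[0],key=cv2.contourArea); return c
E
python3 - <<'E'
from h import *
A=cv2.imread("pics/scene0.png");B=cv2.imread("pics/side0.png")
ha,hb=[cv2.cvtColor(i,cv2.COLOR_BGR2HSV) for i in (A,B)]
# blue cap
def cen(c): m=cv2.moments(c); return np.array([m['m10'],m['m01']])/m['m00']
ca=blob(cv2.inRange(ha,(95,110,60),(125,255,255)),365,345,400,366)
cb=blob(cv2.inRange(hb,(95,110,60),(125,255,255)),225,145,260,172)
pa,pb=cen(ca),cen(cb); print(pa,cv2.boundingRect(ca),pb,cv2.boundingRect(cb),"cap",tri("scene",pa,"side",pb))
for z in (88,92): print(plane("scene",pa,z),plane("side",pb,z))
# platform pad (dark ellipse)
ga,gb=ha[...,2],hb[...,2]
print(A[223,300:345].mean(1).astype(int)); print(B[253,325:372].mean(1).astype(int))
for thr in (80,90):
  c=blob((gb<thr).astype('uint8')*255,325,238,361,269)
  e=cv2.fitEllipse(cv2.convexHull(c)); print(thr,e)
  c=blob((ga<thr).astype('uint8')*255,293,213,323,232)
  e2=cv2.fitEllipse(cv2.convexHull(c)); print(thr,e2,tri("scene",e2[0],"side",e[0]),plane("scene",e2[0],157),plane("side",e[0],157))
E
```

```text
[383.8034188  356.46794872] (378, 352, 12, 10) [240.14005602 160.27170868] (236, 156, 9, 10) cap (array([ 498.02030327, -391.08510242,   93.61429697]), np.float64(0.3226253661801198))
[ 500.71589764 -388.29486915   88.        ] [ 495.19213381 -395.24894203   88.        ]
[ 498.70419385 -390.2121659    92.        ] [ 497.28998277 -392.36270992   92.        ]
[ 76  76  75  76  74  76  75  75  76  75  74  73  76  75  74  74  73  75
  74  75  72 156 187 202 213 211 209 209 209 194 175 161 163 182 187 188
 188 188 189 189 189 188 188 188 188]
[ 99 130  99  50  31  32  34  32  32  32  32  35  33  34  31  33  34  33
  32  31  33  33  33  31  33  35  33  34  34  31  32  33  29  49  97 134
 152 166 172 171 172 171 171 172 171 173 170]
80 ((343.0201721191406, 253.02053833007812), (26.144216537475586, 30.612234115600586), 91.94820404052734)
80 ((307.3485412597656, 222.40521240234375), (15.896790504455566, 25.27778434753418), 88.3460693359375) (array([570.05101603,  64.71631352, 155.04214732]), np.float64(0.07436046560390656)) [568.82312511  62.78066383 157.        ] [571.04516457  65.44445766 157.        ]
90 ((343.0111389160156, 252.99710083007812), (26.342443466186523, 31.237186431884766), 93.24462890625)
90 ((307.48040771484375, 222.35411071777344), (16.336292266845703, 25.360214233398438), 88.91088104248047) (array([570.25759227,  64.63359566, 155.24084204]), np.float64(0.2714800942480297)) [569.2692988   62.76553967 157.        ] [571.00810976  65.38303969 157.        ]
```

```bash
python3 - <<'E'
from h import *
A=cv2.imread("pics/scene0.png");B=cv2.imread("pics/side0.png")
f=lambda i,x,y,w,h,s:cv2.resize(i[y:y+h,x:x+w],None,fx=s,fy=s,interpolation=cv2.INTER_NEAREST)
cv2.imwrite("pics/c4.png",np.hstack([f(A,255,208,25,30,14),f(B,368,215,25,30,14)]))
print(tri("scene",(269.7,219.3),"side",(381.5,228)))
h,e=tri("scene",(269.7,219.3),"side",(381.5,228)); d=h[:2]-[570,64.5]; print(np.linalg.norm(d),np.degrees(np.arctan2(*-d[::-1])))
print("tab",tri("scene",(240+458/6,195+400/6),"side",(290+197/6,210+158/6)))
# base corners side & scene
for n,ps in (("side",[(290+110/6,210+372/6),(290+490/6,210+465/6),(290+248/6,210+585/6)]),("scene",[(240+325/6,195+505/6),(240+566/6,195+463/6),(240+275/6,195+338/6)])):
    for p in ps: print(n,plane(n,p,8).round(0))
E
```

```text
(array([467.04905988, 101.05042388, 188.44998245]), np.float64(0.18833594593548306))
109.24664551763196 -19.546266046006796
tab (array([536.52555414, -33.65919223,  93.27332819]), np.float64(1.654304972708466))
side [607. -22.   8.]
side [529. 137.   8.]
side [646.  96.   8.]
scene [487.  11.   8.]
scene [605. -30.   8.]
scene [527. 129.   8.]
```

View pics/c4.png

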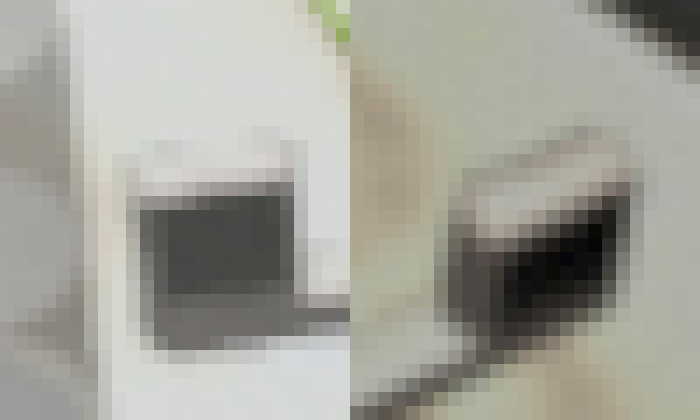

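```bash
python3 - <<'E'
from h import *
A=cv2.imread("pics/scene0.png");B=cv2.imread("pics/side0.png")
ha,hb=[cv2.cvtColor(i,cv2.COLOR_BGR2HSV) for i in (A,B)]
def cen(c): m=cv2.moments(c); return (np.array([m['m10'],m['m01']])/m['m00']).round(1)
for n,h,bx in(("scene",ha,(370,300,430,370)),("side",hb,(205,170,260,225))):
    m=np.zeros((480,640),'uint8');m[bx[1]:bx[3],bx[0]:bx[2]]=255
    m&=cv2.inRange(h,(45,80,30),(80,255,255))
    for c in cv2.findContours(m,0,2)[0]:
        if cv2.contourArea(c)>50: print(n,cen(c),cv2.boundingRect(c),plane(n,cen(c),50).round(0))
print(tri("scene",(385,313.5),"side",(200+65/4,140+160/4)),tri("scene",(340+298/4,300+147/4),"side",(200+175/4,140+220/4)))
# bottle body blob at side: axis estimates
print("rack corner",plane("scene",(365,345),20),plane("scene",(340,353),10))
print("redcap",tri("scene",(400,245),"side",(232,212)))
print("edge", plane("scene",(342,435),0),plane("scene",(440,380),0))
E
```

```text
scene [413.8 343.2] (404, 332, 19, 24) [ 609. -381.   50.]
scene [384.6 318.5] (376, 309, 16, 19) [ 597. -278.   50.]
side [245.8 204. ] (238, 191, 17, 28) [ 579. -291.   50.]
side [218.5 190.9] (210, 176, 18, 30) [ 599. -385.   50.]
(array([ 587.65787405, -334.35168967,  135.20026994]), np.float64(70.61771240026556)) (array([ 589.32703559, -344.61318001,   56.11417484]), np.float64(78.70524241674123))
rack corner [ 515.88682172 -301.05084513   20.        ] [ 451.04590496 -280.11002044   10.        ]
redcap (array([ 690.85651049, -199.9023802 ,  209.99057371]), np.float64(1.274378148467804))
edge [ 331.28366938 -459.79650616    0.        ] [ 619.47678579 -477.88832584    0.        ]
```

```bash
cat >> h.py <<'E'
from scipy.spatial.transform import Rotation as Ro
def go(p,yaw=None):
    o=bot.get_obs(); R=Ro.from_euler('xyz',o['tcp_rot']); s=R.inv().apply(np.array(p,float)-o['tool_pos'])/10
    t=None if yaw is None else -((yaw-o['tcp_rot'][2]+np.pi)%(2*np.pi)-np.pi)
    print("t",round(o['time'],2),"pos",o['tool_pos'].round(1),"rot",o['tcp_rot'].round(3),"F",o['contact_force'].round(1),"w",round(o['grip_width'],1),"q",o['joint_positions'].round(2)); print("SHIFT",s.round(2),"TURN",t)
E
python3 - <<'E'
from h import *
go((467,101,240),-0.342)
# black box top corners scene/side
print("box", tri("scene",(341,149),"side",(375,307)), tri("scene",(308,160),"side",(334,348)))
E
```

```text
t 0.15 pos [200.8 484.8 240.2] rot [-1.572  0.    -0.393] F [-0.8 -0.3  0.4] w 92.0 q [ 1.03  0.34  1.52 -0.    1.28 -0.15]
SHIFT [ 39.28   0.04 -25.27] TURN -0.05076609427122314
box (array([730.99380838, 218.12049491, 282.21065017]), np.float64(104.17892931933946)) (array([747.67642293, 251.61204333, 197.95022466]), np.float64(96.8638366278779))
```

>>> apply_moves(rows=[[[39.3,0,-25.3],-0.05,6],[[39.3,0,-25.3],-0.05,6],[[39.3,0,-25.3],-0.05,6],[[39.3,0,-25.3],-0.05,6],[[39.3,0,-25.3],-0.05,6]])

```text
time: 0.78
tool_pos: [379.6, 226.3, 240.5]
tcp_rot: [-1.572, 0.0, -0.343]
contact_force: [0.3, 0.5, -0.1]
grip_width: 60.0
```

```bash
python3 - <<'E'
from h import *
go((467,101,240),-0.342)
E
```

```text
t 0.78 pos [379.6 226.3 240.5] rot [-1.572  0.    -0.343] F [ 0.3  0.5 -0.1] w 60.0 q [ 0.36  0.19  1.74 -0.    1.22 -0.86]
SHIFT [12.45  0.06 -8.87] TURN -0.0005782193890295773
```

>>> apply_moves(rows=[[[12.4,0,-8.9],0,6],[[12.4,0,-8.9],0,6],[[12.4,0,-8.9],0,6],[[12.4,0,-8.9],0,6]])

```text
time: 1.27
tool_pos: [467.2, 99.2, 240.2]
tcp_rot: [-1.572, 0.001, -0.346]
contact_force: [-0.5, 0.4, -0.3]
grip_width: 60.1
```

```bash
python3 - <<'E'
from h import *
go((467,101,167),-0.342)
i=vision.capture("wrist"); cv2.imwrite("pics/w1.png",i[:,:,::-1])
print(proj("wrist",(467,101,190)))
E
```

```text
t 1.27 pos [467.2  99.2 240.2] rot [-1.572e+00  1.000e-03 -3.460e-01] F [-0.5  0.4 -0.3] w 60.1 q [ 0.05  0.26  1.65 -0.    1.24 -1.18]
SHIFT [-0.07  7.32  0.17] TURN -0.004123077442360845
[326.74434342 265.04319523]
```

View pics/w1.png

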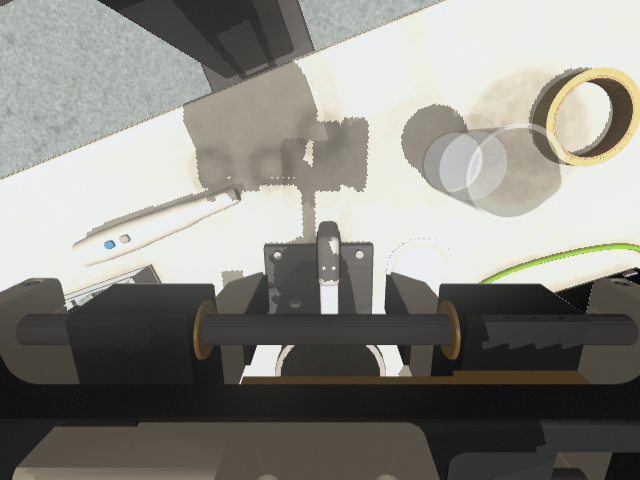

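```bash
python3 - <<'E'
from h import *
i=cv2.imread("pics/w1.png")
cv2.imwrite("pics/w1c.png",cv2.resize(i[210:300,280:380],None,fx=6,fy=6,interpolation=cv2.INTER_CUBIC))
for p in ((329,222),(329,240),(329,250),(329,285)): print(p,plane("wrist",p,190).round(1))
E
```

```text
(329, 222) [441.5 111.6 190. ]
(329, 240) [452.2 107.8 190. ]
(329, 250) [458.2 105.6 190. ]
(329, 285) [480.2  97.8 190. ]
```

View pics/w1c.png

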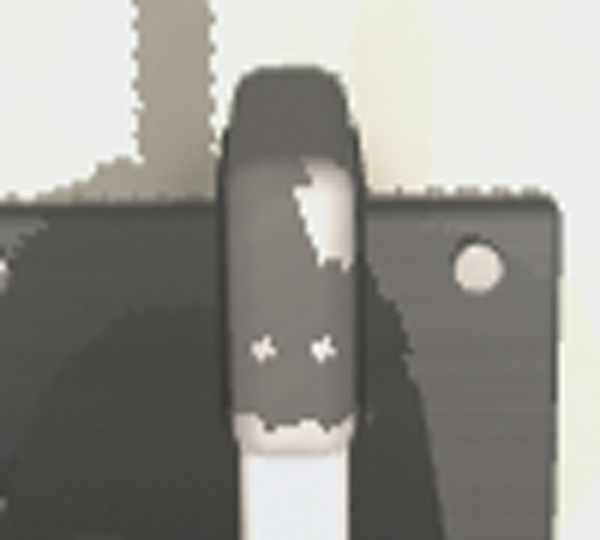

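>>> apply_moves(rows=[[[-0.2,5,0.3],0,6],[[-0.2,7.3,0.3],0,6],[[-0.2,7.3,0.3],0,6]])

```text
time: 1.7
tool_pos: [463.5, 105.0, 165.9]
tcp_rot: [-1.573, 0.005, -0.343]
contact_force: [-0.1, 0.5, 0.3]
grip_width: 59.7
```

>>> apply_moves(rows=[[[0,0,0],0,0],[[0,0,0],0,0],[[0,0,0],0,0],[[0,0,0],0,0]])

```text
time: 2.2
tool_pos: [463.7, 105.0, 166.3]
tcp_rot: [-1.573, 0.005, -0.343]
contact_force: [0.6, 0.3, 0.4]
grip_width: 24.6
```

>>> apply_moves(rows=[[[0,0,0],0,0],[[0,0,0],0,0],[[0,0,0],0,0]])

```text
time: 2.58
tool_pos: [462.6, 102.0, 166.3]
tcp_rot: [-1.579, 0.006, -0.342]
contact_force: [-4.8, -15.5, 3.7]
grip_width: 13.6
```

>>> apply_moves(rows=[[[0,0,0],0,0],[[0,-0.2,0],0,0],[[0,-0.2,0],0,0]])

```text
time: 2.95
tool_pos: [462.6, 101.9, 168.1]
tcp_rot: [-1.579, 0.006, -0.342]
contact_force: [-0.1, -2.8, -3.3]
grip_width: 13.7
```

>>> apply_moves(rows=[[[0,-0.4,0],0,0],[[0,-0.8,0],0,0],[[0,-0.8,0],0,0]])

```text
time: 3.32
tool_pos: [462.6, 101.9, 176.5]
tcp_rot: [-1.58, 0.006, -0.342]
contact_force: [-1.1, -2.7, -4.3]
grip_width: 14.0
```

>>> apply_moves(rows=[[[0,-0.3,0],0,0],[[0,-0.3,0],0,0]])

```text
time: 3.58
tool_pos: [462.6, 101.9, 179.8]
tcp_rot: [-1.58, 0.005, -0.342]
contact_force: [0.2, -3.0, -3.0]
grip_width: 14.3
```

>>> apply_moves(rows=[[[0,-0.3,0],0,0],[[0,-0.3,0],0,0]])

```text
time: 3.82
tool_pos: [462.6, 101.9, 183.0]
tcp_rot: [-1.58, 0.005, -0.342]
contact_force: [-0.5, -3.3, -4.2]
grip_width: 13.8
```

>>> apply_moves(rows=[[[0,-0.3,0],0,0],[[0,-0.3,0],0,0]])

```text
time: 4.08
tool_pos: [462.6, 101.9, 186.2]
tcp_rot: [-1.58, 0.005, -0.342]
contact_force: [0.1, -2.4, -3.2]
grip_width: 14.0
```

>>> apply_moves(rows=[[[0,-0.3,0],0,0],[[0,-0.3,0],0,0]])

```text
time: 4.32
tool_pos: [462.6, 101.9, 189.5]
tcp_rot: [-1.58, 0.005, -0.342]
contact_force: [0.3, -4.5, -3.4]
grip_width: 14.1
```

>>> apply_moves(rows=[[[0,-0.3,0],0,0],[[0,-0.3,0],0,0]])

```text
time: 4.58
tool_pos: [462.6, 101.9, 192.7]
tcp_rot: [-1.58, 0.005, -0.342]
contact_force: [0.0, -3.3, -4.5]
grip_width: 14.4
```

>>> apply_moves(rows=[[[0,-0.3,0],0,0],[[0,-0.3,0],0,0]])

```text
time: 4.82
tool_pos: [462.6, 101.9, 195.4]
tcp_rot: [-1.58, 0.006, -0.342]
contact_force: [2.4, -2.9, -11.1]
grip_width: 13.7
```

>>> apply_moves(rows=[[[0,-0.2,0],0,0],[[0,-0.2,0],0,0]])

```text
time: 5.08
tool_pos: [462.5, 101.9, 196.9]
tcp_rot: [-1.58, 0.006, -0.342]
contact_force: [3.6, -1.7, -15.6]
grip_width: 13.6
```

>>> apply_moves(rows=[[[0,-0.2,0],0,0],[[0,-0.2,0],0,0]])

```text
time: 5.32
tool_pos: [462.5, 101.9, 198.5]
tcp_rot: [-1.58, 0.007, -0.342]
contact_force: [2.9, -1.9, -13.7]
grip_width: 14.1
```

>>> apply_moves(rows=[[[0,-0.2,0],0,0],[[0,-0.2,0],0,0]])

```text
time: 5.58
tool_pos: [462.6, 101.9, 201.1]
tcp_rot: [-1.58, 0.006, -0.342]
contact_force: [0.9, -2.7, -6.2]
grip_width: 13.8
```

>>> apply_moves(rows=[[[0,-0.2,0],0,0],[[0,-0.2,0],0,0]])

```text
time: 5.82
tool_pos: [462.6, 101.9, 203.9]
tcp_rot: [-1.58, 0.005, -0.342]
contact_force: [-0.6, -3.5, -3.5]
grip_width: 14.0
```

>>> apply_moves(rows=[[[0,-0.2,0],0,0],[[0,-0.2,0],0,0]])

```text
time: 6.08
tool_pos: [462.6, 101.9, 206.2]
tcp_rot: [-1.58, 0.005, -0.342]
contact_force: [-0.8, -3.0, -3.7]
grip_width: 14.0
```

>>> apply_moves(rows=[[[0,-0.3,0],0,0],[[0,-0.3,0],0,0]])

```text
time: 6.32
tool_pos: [462.6, 101.9, 209.1]
tcp_rot: [-1.58, 0.005, -0.342]
contact_force: [1.6, -3.5, -6.7]
grip_width: 14.0
```

>>> apply_moves(rows=[[[0,-0.3,0],0,0],[[0,-0.3,0],0,0]])

```text
time: 6.58
tool_pos: [462.6, 101.9, 211.8]
tcp_rot: [-1.58, 0.006, -0.342]
contact_force: [1.0, -4.0, -11.3]
grip_width: 13.8
```

>>> apply_moves(rows=[[[0,-0.3,0],0,0],[[0,-0.3,0],0,0]])

```text
time: 6.82
tool_pos: [462.5, 101.9, 214.7]
tcp_rot: [-1.58, 0.006, -0.342]
contact_force: [1.1, -3.6, -9.3]
grip_width: 14.3
```

>>> apply_moves(rows=[[[0,-0.3,0],0,0],[[0,-0.3,0],0,0]])

```text
time: 7.08
tool_pos: [462.6, 101.9, 218.6]
tcp_rot: [-1.58, 0.006, -0.342]
contact_force: [-1.6, -3.6, -2.8]
grip_width: 13.7
```

>>> apply_moves(rows=[[[0,-0.3,0],0,0],[[0,-0.3,0],0,0]])

```text
time: 7.32
tool_pos: [462.6, 101.9, 222.1]
tcp_rot: [-1.58, 0.005, -0.342]
contact_force: [-0.6, -3.5, -3.2]
grip_width: 14.2
```

>>> apply_moves(rows=[[[0,-0.3,0],0,0],[[0,-0.3,0],0,0]])

```text
time: 7.58
tool_pos: [462.5, 101.9, 224.9]
tcp_rot: [-1.58, 0.005, -0.342]
contact_force: [0.8, -3.6, -9.2]
grip_width: 14.3
```

Two clicks passed; the third ramp is under way.

>>> apply_moves(rows=[[[0,-0.3,0],0,0],[[0,-0.3,0],0,0]])

```text
time: 7.82
tool_pos: [462.6, 101.9, 227.3]
tcp_rot: [-1.581, 0.006, -0.342]
contact_force: [2.6, -3.2, -13.7]
grip_width: 14.1
```

>>> apply_moves(rows=[[[0,-0.3,0],0,0],[[0,-0.3,0],0,0]])

```text
time: 8.07
tool_pos: [462.6, 101.9, 230.6]
tcp_rot: [-1.581, 0.006, -0.342]
contact_force: [0.3, -3.8, -5.7]
grip_width: 13.8
```

>>> apply_moves(rows=[[[0,-0.3,0],0,0],[[0,-0.3,0],0,0]])

```text
time: 8.32
tool_pos: [462.6, 101.9, 234.3]
tcp_rot: [-1.581, 0.006, -0.342]
contact_force: [-1.2, -4.6, -3.7]
grip_width: 13.8
```

>>> apply_moves(rows=[[[0,-0.3,0],0,0],[[0,-0.3,0],0,0]])

```text
time: 8.57
tool_pos: [462.6, 101.9, 237.7]
tcp_rot: [-1.58, 0.005, -0.342]
contact_force: [-1.1, -4.7, -4.0]
grip_width: 14.4
```

>>> apply_moves(rows=[[[0,-0.2,0],0,0],[[0,-0.2,0],0,0]])

```text
time: 8.82
tool_pos: [462.6, 101.9, 239.3]
tcp_rot: [-1.581, 0.006, -0.342]
contact_force: [-0.1, -4.5, -9.3]
grip_width: 13.9
```

>>> apply_moves(rows=[[[0,-0.2,0],0,0],[[0,-0.2,0],0,0]])

```text
time: 9.07
tool_pos: [462.6, 101.9, 240.9]
tcp_rot: [-1.581, 0.006, -0.342]
contact_force: [2.4, -4.3, -12.6]
grip_width: 13.9
```

>>> apply_moves(rows=[[[0,-0.2,0],0,0],[[0,-0.2,0],0,0]])

```text
time: 9.32
tool_pos: [462.6, 101.9, 242.1]
tcp_rot: [-1.581, 0.007, -0.342]
contact_force: [3.2, -4.1, -15.6]
grip_width: 14.1
```

>>> apply_moves(rows=[[[0,-0.2,0],0,0],[[0,-0.2,0],0,0]])

```text
time: 9.57
tool_pos: [462.5, 101.9, 243.4]
tcp_rot: [-1.582, 0.008, -0.342]
contact_force: [1.9, -4.7, -15.8]
grip_width: 13.7
```

>>> apply_moves(rows=[[[0,-0.2,0],0,0],[[0,-0.2,0],0,0]])

```text
time: 9.82
tool_pos: [462.5, 101.9, 245.3]
tcp_rot: [-1.582, 0.008, -0.342]
contact_force: [-0.3, -3.8, -8.6]
grip_width: 14.1
```

>>> apply_moves(rows=[[[0,-0.25,0],0,0],[[0,-0.25,0],0,0]])

```text
time: 10.07
tool_pos: [462.6, 101.9, 248.8]
tcp_rot: [-1.581, 0.007, -0.342]
contact_force: [-1.2, -4.9, -3.4]
grip_width: 14.0
```

>>> apply_moves(rows=[[[0,0.2,0],0,0],[[0,0.3,0],0,0],[[0,0.3,0],0,0]])

```text
time: 10.45
tool_pos: [462.6, 101.9, 247.2]
tcp_rot: [-1.581, 0.006, -0.342]
contact_force: [-3.1, -5.9, 1.9]
grip_width: 14.2
```

>>> apply_moves(rows=[[[0,0.2,0],0,0],[[0,0.2,0],0,0]])

```text
time: 10.7
tool_pos: [462.6, 101.9, 247.0]
tcp_rot: [-1.58, 0.004, -0.342]
contact_force: [-3.6, -6.1, 6.4]
grip_width: 14.3
```

>>> apply_moves(rows=[[[0,0,0],0,6],[[0,0,0],0,6],[[0,0,0],0,6],[[0,0,0],0,6],[[0,0,0],0,6]])

```text
time: 11.32
tool_pos: [462.6, 102.0, 246.9]
tcp_rot: [-1.58, 0.004, -0.342]
contact_force: [-0.5, 0.2, -1.0]
grip_width: 58.0
```

>>> apply_moves(rows=[[[0,-3,0],0,6],[[0,-8,0],0,6],[[0,-8,0],0,6]])

```text
time: 11.7
tool_pos: [464.7, 102.7, 330.4]
tcp_rot: [-1.577, -0.003, -0.342]
contact_force: [0.1, -0.4, -1.2]
grip_width: 59.8
```

```bash
python3 - <<'E'
from h import *
go((498,-391,327),0)
for n in ("scene","side"):
    i=vision.capture(n)[:,:,::-1]; cv2.imwrite(f"pics/{n}1.png",i)
A=cv2.imread("pics/scene1.png");B=cv2.imread("pics/side1.png")
f=lambda i,x,y,w,h,s:cv2.resize(i[y:y+h,x:x+w],None,fx=s,fy=s,interpolation=cv2.INTER_CUBIC)
cv2.imwrite("pics/c5.png",np.hstack([f(A,240,170,100,120,4),f(B,290,180,100,120,4)]))
print(proj("scene",(570,64.5,237)),proj("side",(570,64.5,237)))
E
```

```text
t 11.7 pos [464.7 102.7 330.4] rot [-1.577 -0.003 -0.342] F [ 0.1 -0.4 -1.2] w 59.8 q [ 0.06  0.19  1.48 -0.01  1.47 -1.17]
SHIFT [ 19.68   0.69 -45.4 ] TURN -0.34182431272181324
[306.96872034 200.26560362] [344.03024218 234.68925614]
```

View pics/c5.png

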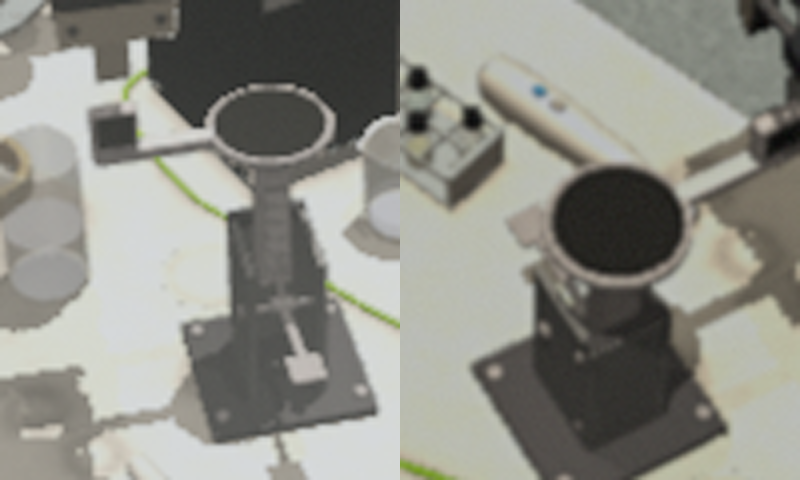

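>>> apply_moves(rows=[[[19.7,6,-45.4],-0.34,9],[[19.7,6,-45.4],-0.34,9],[[19.7,6,-45.4],-0.34,9],[[19.7,6,-45.4],-0.34,9],[[19.7,6,-45.4],-0.34,9]])

```text
time: 12.42
tool_pos: [482.5, -193.3, 291.4]
tcp_rot: [-1.577, 0.009, -0.002]
contact_force: [1.5, -0.0, 0.4]
grip_width: 90.1
```

```bash
python3 - <<'E'
from h import *
go((498,-391,170),0)
E
```

```text
t 12.43 pos [ 482.5 -193.3  291.4] rot [-1.577  0.009 -0.002] F [ 1.5 -0.   0.4] w 90.1 q [-0.52  0.3   1.44 -0.01  1.4  -2.09]
SHIFT [  1.7   12.25 -19.7 ] TURN -0.00191152994434729
```

>>> apply_moves(rows=[[[1.7,12.2,-19.7],0,9],[[1.7,12.2,-19.7],0,9],[[1.7,12.2,-19.7],0,9],[[1.7,12.2,-19.7],0,9],[[1.7,12.2,-19.7],0,9]])

```text
time: 13.05
tool_pos: [495.9, -392.2, 165.5]
tcp_rot: [-1.572, 0.015, -0.005]
contact_force: [0.2, -0.1, -0.8]
grip_width: 90.1
```

```bash
python3 - <<'E'
from h import *
i=vision.capture("wrist"); cv2.imwrite("pics/w2.png",i[:,:,::-1])
go((498,-391,57),0)
print(proj("wrist",(498,-391,100)),proj("wrist",(498,-391,0)))
E
```

```text
t 13.1 pos [ 496.7 -391.   167.5] rot [-1.573  0.013 -0.004] F [0.7 0.4 1.2] w 90.0 q [-0.78  0.6   1.3  -0.01  1.24 -2.35]
SHIFT [ 0.27 11.04  0.02] TURN -0.0038589998541112003
[325.91950314 257.79668976] [326.19930313 223.62028672]
```

View pics/w2.png

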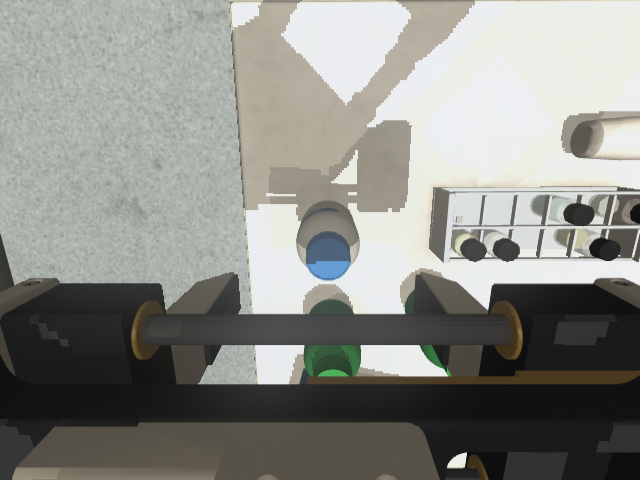

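>>> apply_moves(rows=[[[0.2,5,0],0,9],[[0.2,9,0],0,9],[[0.2,11,0],0,9],[[0.2,11,0],0,9]])

```text
time: 13.6
tool_pos: [497.0, -389.1, 56.5]
tcp_rot: [-1.57, 0.015, -0.003]
contact_force: [-0.4, 0.2, -0.3]
grip_width: 90.0
```

>>> apply_moves(rows=[[[0,0,0],0,4],[[0,0,0],0,4],[[0,0,0],0,4],[[0,0,0],0,4]])

```text
time: 14.1
tool_pos: [497.1, -389.2, 57.0]
tcp_rot: [-1.571, 0.014, -0.003]
contact_force: [-0.3, 0.0, 0.3]
grip_width: 54.4
```

>>> apply_moves(rows=[[[0,0,0],0,4],[[0,0,0],0,4],[[0,0,0],0,4]])

```text
time: 14.48
tool_pos: [497.1, -389.4, 57.1]
tcp_rot: [-1.571, 0.014, -0.003]
contact_force: [-0.2, -1.7, 0.4]
grip_width: 48.3
```

>>> apply_moves(rows=[[[0,-2,0],0,4],[[0,-7,0],0,4],[[0,-13,0],0,4],[[0,-19,0],0,4],[[0,-19,0],0,4]])

```text
time: 15.1
tool_pos: [501.4, -390.7, 252.9]
tcp_rot: [-1.578, 0.007, -0.003]
contact_force: [-0.1, -0.1, -1.9]
grip_width: 48.7
```

```bash
python3 - <<'E'
from h import *
go((570,64.5,345),-0.342)
E
```

```text
t 15.1 pos [ 501.4 -390.7  252.9] rot [-1.578  0.007 -0.003] F [-0.1 -0.1 -1.9] w 48.7 q [-0.78  0.54  1.17 -0.01  1.43 -2.34]
SHIFT [ 6.68 -9.6  45.47] TURN 0.33941020898981167
```

>>> apply_moves(rows=[[[0.7,-3,4],0.05,4],[[1.4,-5,9],0.1,4],[[2.1,-7,14],0.15,4],[[2.8,-9,19],0.2,4],[[3.5,-9.6,24],0.25,4]])

```text
time: 15.72
tool_pos: [537.6, -148.4, 346.5]
tcp_rot: [-1.579, 0.005, -0.254]
contact_force: [-0.1, 0.3, -1.9]
grip_width: 48.7
```

```bash
python3 - <<'E'
from h import *
go((570,64.5,345),-0.342)
E
```

```text
t 15.72 pos [ 537.6 -148.4  346.5] rot [-1.579  0.005 -0.254] F [-0.1  0.3 -1.9] w 48.7 q [-0.4   0.35  1.22 -0.01  1.57 -1.72]
SHIFT [-2.220e+00 -2.000e-02  2.142e+01] TURN 0.08763922947711622
```

>>> apply_moves(rows=[[[-0.5,0,5],0.02,4],[[-1,0,10],0.04,4],[[-1.6,0,15],0.06,4],[[-2.2,0,20],0.09,4],[[-2.2,0,21.4],0.09,4]])

```text
time: 16.35
tool_pos: [569.7, 67.2, 342.9]
tcp_rot: [-1.58, 0.008, -0.341]
contact_force: [0.5, -0.7, -3.0]
grip_width: 48.6
```

```bash
python3 - <<'E'
from h import *
go((570,64.5,298),-0.342)
for n in ("scene","side"):
    i=vision.capture(n)[:,:,::-1]; cv2.imwrite(f"pics/{n}2.png",i)
A=cv2.imread("pics/scene2.png");B=cv2.imread("pics/side2.png")
f=lambda i,x,y,w,h,s:cv2.resize(i[y:y+h,x:x+w],None,fx=s,fy=s,interpolation=cv2.INTER_CUBIC)
cv2.imwrite("pics/c6.png",np.hstack([f(A,240,150,100,120,4),f(B,290,180,100,120,4)]))
E
```

```text
t 16.35 pos [569.7  67.2 342.9] rot [-1.58   0.008 -0.341] F [ 0.5 -0.7 -3. ] w 48.6 q [-0.01  0.39  1.18 -0.01  1.59 -1.24]
SHIFT [ 0.16  4.49 -0.2 ] TURN 0.0010516223085774712
```

View pics/c6.png

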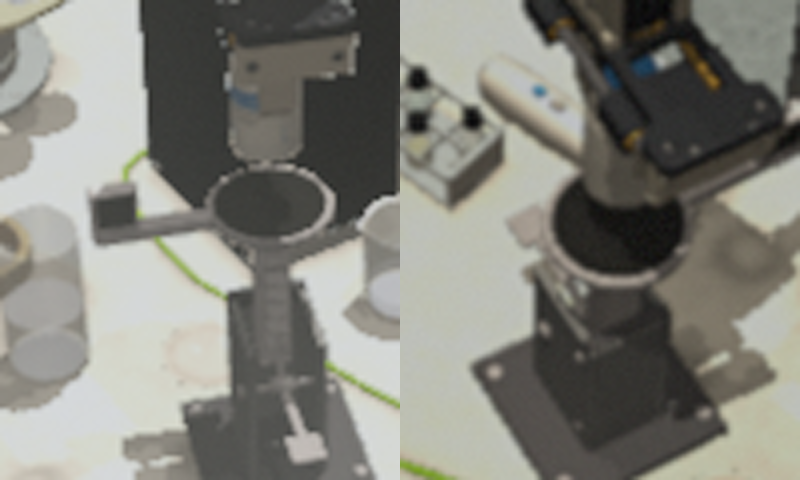

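>>> apply_moves(rows=[[[0.1,2,-0.2],0,4],[[0.1,3.5,-0.2],0,4],[[0.1,4.3,-0.2],0,4],[[0.1,4.4,-0.2],0,4]])

```text
time: 16.95
tool_pos: [569.6, 62.3, 298.8]
tcp_rot: [-1.581, 0.008, -0.343]
contact_force: [0.1, -0.0, -1.4]
grip_width: 48.2
```

>>> apply_moves(rows=[[[0,0.2,0],0,4],[[0,0.2,0],0,4]])

```text
time: 17.2
tool_pos: [569.7, 62.2, 297.1]
tcp_rot: [-1.581, 0.007, -0.343]
contact_force: [-0.3, 0.1, -0.7]
grip_width: 48.5
```

>>> apply_moves(rows=[[[0,0.1,0],0,4],[[0,0.1,0],0,4]])

```text
time: 17.45
tool_pos: [569.8, 62.3, 296.3]
tcp_rot: [-1.581, 0.007, -0.342]
contact_force: [1.1, -0.1, -1.9]
grip_width: 48.4
```

>>> apply_moves(rows=[[[0,0.1,0],0,4],[[0,0.1,0],0,4]])

```text
time: 17.7
tool_pos: [569.8, 62.3, 295.3]
tcp_rot: [-1.581, 0.007, -0.342]
contact_force: [0.4, -0.4, -1.4]
grip_width: 48.7
```

>>> apply_moves(rows=[[[0,0.1,0],0,4],[[0,0.1,0],0,4]])

```text
time: 17.95
tool_pos: [570.0, 62.2, 295.1]
tcp_rot: [-1.58, 0.005, -0.343]
contact_force: [-1.2, 0.2, 4.5]
grip_width: 48.4
```

>>> apply_moves(rows=[[[0,0,0],0,5.2],[[0,0,0],0,6],[[0,0,0],0,7],[[0,0,0],0,8],[[0,0,0],0,8]])

```text
time: 18.58
tool_pos: [570.0, 62.2, 294.9]
tcp_rot: [-1.58, 0.006, -0.342]
contact_force: [0.5, -0.1, -0.0]
grip_width: 79.3
```

>>> apply_moves(rows=[[[0,0,0],0,8],[[0,-4,0],0,8],[[0,-9,0],0,8],[[0,-14,0],0,8],[[0,-14,0],0,8]])

```text
time: 19.2
tool_pos: [571.9, 63.3, 439.4]
tcp_rot: [-1.578, -0.003, -0.342]
contact_force: [-0.1, -0.7, -1.4]
grip_width: 79.8
```

```bash
python3 - <<'E'
from h import *
go((420,0,460),-0.342)
for n in ("scene","side"):
    i=vision.capture(n)[:,:,::-1]; cv2.imwrite(f"pics/{n}3.png",i)
A=cv2.imread("pics/scene3.png");B=cv2.imread("pics/side3.png")
f=lambda i,x,y,w,h,s:cv2.resize(i[y:y+h,x:x+w],None,fx=s,fy=s,interpolation=cv2.INTER_CUBIC)
cv2.imwrite("pics/c7.png",np.hstack([f(A,240,150,100,120,4),f(B,290,180,100,120,4)]))
E
```

```text
t 19.2 pos [571.9  63.3 439.4] rot [-1.578 -0.003 -0.342] F [-0.1 -0.7 -1.4] w 79.8 q [-0.02  0.39  0.92 -0.01  1.83 -1.25]
SHIFT [-12.18  -2.02 -11.08] TURN -0.00037420907729801556
```

View pics/c7.png

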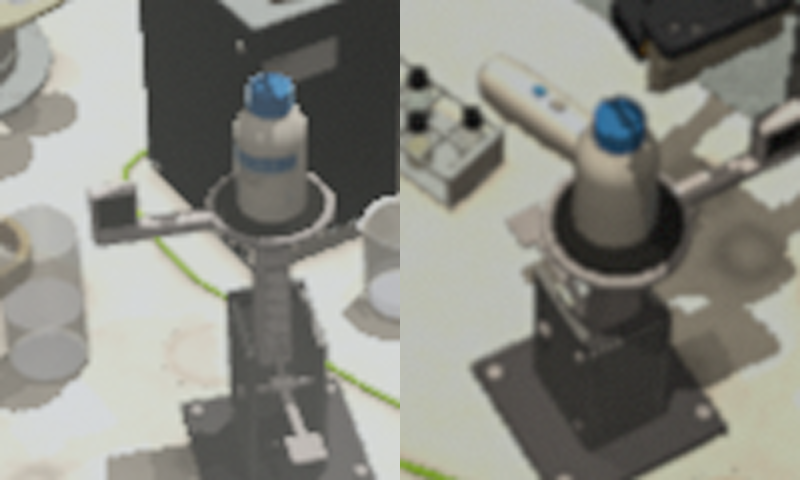

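The bottle stands upright on the raised platform, with the cap at scene (307,174) and side (345,211). The gripper is clear. Next I check the numbers by triangulation.

```bash
python3 - <<'E'
from h import *
A=cv2.imread("pics/scene3.png");B=cv2.imread("pics/side3.png")
ha,hb=[cv2.cvtColor(i,cv2.COLOR_BGR2HSV) for i in (A,B)]
def cen(c): m=cv2.moments(c); return np.array([m['m10'],m['m01']])/m['m00']
pa=cen(blob(cv2.inRange(ha,(95,110,60),(125,255,255)),295,163,320,182))
pb=cen(blob(cv2.inRange(hb,(95,110,60),(125,255,255)),330,200,360,222))
print("cap",pa,pb,tri("scene",pa,"side",pb), "platform ref 570,64.5")
# platform centre from pre-placement pics
A=cv2.imread("pics/scene1.png");B=cv2.imread("pics/side1.png")
ga,gb=A.max(2),B.max(2)
eb=cv2.fitEllipse(cv2.convexHull(blob((gb<80).astype('uint8')*255,326,217,363,252)))
print(eb, plane("side",eb[0],238))
# bystanders: difference start/end
for n in("scene","side"):
    d=cv2.absdiff(cv2.imread(f"pics/{n}0.png"),cv2.imread(f"pics/{n}3.png")).max(2)
    cv2.imwrite(f"pics/d_{n}.png",d)
cv2.imwrite("pics/d.png",cv2.resize(np.hstack([cv2.imread("pics/scene3.png"),cv2.imread("pics/side3.png")]),(800,300)))
E
```

```text
cap [307.93464052 171.15686275] [344.32115677 211.05631659] (array([573.54814612,  63.58440137, 334.59602989]), np.float64(1.1254973877993064)) platform ref 570,64.5
((344.0977478027344, 234.99551391601562), (26.660329818725586, 32.42329406738281), 91.2236557006836) [571.08234321  65.59669831 238.        ]
```

View pics/d.png

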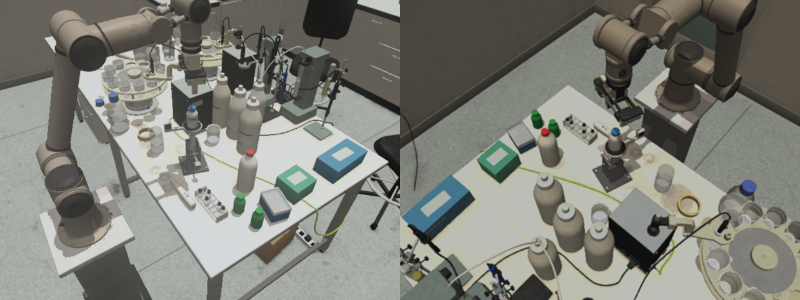

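```bash
python3 - <<'E'
from h import *
print(order.close_job())
E
```

```text
the job is handed in; nothing more can be done
None
```

The platform is raised four clicks and the small white buffer bottle with the blue cap stands upright in the middle of it. I let go of everything and handed the job in at about 19 s; it reports no verdict.

- **Raising:** I gripped the handle and lifted in small steps. The lifting force rose and fell back four times, about 15 mm apart, the first after about 35 mm. Lowered again, the column came to rest about 81 mm up. It held there against an extra 6 N push down, so the tooth rests on the pawl.
- **Bottle:** I set it down until I felt contact, then opened the gripper and backed off upwards.
- **Last checks:** The cap lies about 4 mm from the platform's centre, against the 20 mm allowed. It measured 3 mm higher than expected, which is about the camera error. The gripper was about 145 mm above its release position and clear of everything.
- **Other things on the table:** I checked these only by eye in the two final pictures. They look where they were, and I took no position measurements of them.

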